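# Move the row of markers to the new rack in reverse order

### The job

Three felt markers and a pen lie in a row in the green rack of this sorting bench. Move all four to the empty wooden rack in reverse order, so that the one nearest the yellow end of the green rack ends up farthest from the yellow end of the wooden rack, and so on. Lay each in its own slot, centred across both rails; its cap or tip may point either way.

Things in the scene. Friction and masses are not known exactly. Their poses are not given: they have to be found in the camera images.
- rack_old: old rack, green, fixed: 18 mm base plate and two notched rails along its y, 12 mm thick, centred at x = -40 and +40 mm. Four slots at y = -105, -35, 35, 105 mm; a thing lies across both rails along x, on slot floors at z = 42 mm, between shoulders 34 mm apart and 10 mm high. Yellow rail caps (top z = 56 mm) and stripe at the +y end. Origin on the table at the middle of row and rails; x along slots, z up
- rack_new: new rack, light wood, fixed, empty at the start: same shape, size, slots, origin and axes as the old rack, yellow caps and stripe at its +y end too; no tabs. The space between the rails of either rack is free down to the 18 mm base plate
- marker_red_mid (a point): white felt marker with red cap, 132 mm long, 19 mm wide, 20 mm high, 20 g; loose, lies in a slot of the old rack. This point is its centre (half-way along and half-way up); its y axis runs along its length, z up at the start. Grasp it across its width, at this point, between the rails.
- marker_black_mid (a point): white felt marker with black cap, 132 mm long, 19 mm wide, 20 mm high, 20 g; loose, lies in a slot of the old rack. This point is its centre (half-way along and half-way up); its y axis runs along its length, z up at the start. Grasp it across its width, at this point, between the rails.
- marker_blue_mid (a point): white felt marker with blue cap, 132 mm long, 19 mm wide, 20 mm high, 20 g; loose, lies in a slot of the old rack. This point is its centre (half-way along and half-way up); its y axis runs along its length, z up at the start. Grasp it across its width, at this point, between the rails.
- pen_white_mid (a point): thin white ball pen with black ends, 145 mm long, 11 mm wide, 9 mm high, 20 g; loose, lies in a slot of the old rack. This point is its centre (half-way along and half-way up); its y axis runs along its length, z up at the start. Grasp it across its width, at this point, between the rails.
- tab_red: red tab, 14 x 30 x 8 mm, fixed on the base of the old rack at the -x edge, 92 mm from the row's centre line, in line with the slot in which the white felt marker with red cap lay at the start. Origin: centre of its underside.
- tab_black: black tab, 14 x 30 x 8 mm, fixed on the base of the old rack at the -x edge, 92 mm from the row's centre line, in line with the slot in which the white felt marker with black cap lay at the start. Origin: centre of its underside.
- tab_blue: blue tab, 14 x 30 x 8 mm, fixed on the base of the old rack at the -x edge, 92 mm from the row's centre line, in line with the slot in which the white felt marker with blue cap lay at the start. Origin: centre of its underside.
- tab_white: white tab, 14 x 30 x 8 mm, fixed on the base of the old rack at the -x edge, 92 mm from the row's centre line, in line with the slot in which the thin ball pen lay at the start. Origin: centre of its underside.
Things that resemble listed ones, but are neither listed nor needed, are in the scene too. What is shaped like the part that bears marker_red_mid but orange is not meant.

How it is judged:
By the outcome, as a careful person would: the job done as asked, in the order asked, and still so for the second after the job is handed in, with the robot touching nothing.
It also fails if it takes over 96 s, if anything falls off the work surface, if the arm or the gripper's body presses on something with over 40 N, if the wrist force passes 120 N, or if a joint passes its speed limit or range.

### The arm

A 6-joint arm with a two-finger parallel gripper is mounted at the origin on the work surface; the furniture and walls round the work are solid. World frame = base frame: x ahead of the robot, y to its left, z up, the work surface at z = 0. Lengths are in m, angles in rad, forces in N, time in s.
With the tool pointing down it reaches from about 0.15 to 0.775 m from the base axis. Payload 6.1 kg.
Tool frame: the origin (TCP) lies at the very end of the fingers, on their centre line; the grasp point (between the pads) lies 19 mm behind it; x points along the fingers, y is the direction in which the jaws open and shut, and the axes are right-handed (so a half turn about x gives the same grasp; the last joint's range is limited). The gripper opens to 85 mm and grips with 20 to 120 N. Pads are 22 mm wide; open, the fingers measure 114 mm over their backs; the gripper's body (76 mm by 85 mm) begins 54 mm behind the grasp point. The pads swing forward as they close: fully open they stand 13 mm farther back than shut.
Start: joints at [1.31, 0.126, -0.04, 1.405, 0, 1.571], TCP at [0.135, 0.507, 0.231] pointing down, gripper open.
Joint ranges: [-2.72, 2.72], [-0.95, 1.95], [-1.27, 1.35], [-1.78, 2.02], [-1.46, 1.47], [-3.14, 3.14]. Speed limits (rad/s): [2.39, 2.39, 3.01, 3.14, 3.14, 3.14].

### API

Orientations are given as a 3x3 rotation matrix whose columns are the frame's x, y, z axes.
In Python, from cell import bot gives the robot as it stands.
- The arm moves only by the shell command python3 -m pendant 'ROWS' [FORCE]. ROWS is JSON, a list of rows, each an object of numbers: "tx", "ty", "tz": the shift along the tool's x, y, z in m; "wx", "wy", "wz": the turn, a rotation vector about the tool's x, y, z in degrees; "grip": the finger opening in m, from 0 to 0.0854. In form: [{"tx": .., "ty": .., "tz": .., "wx": .., "wy": .., "wz": .., "grip": ..}, ...]. A call has 1 to 8 rows; each row shifts and turns the commanded pose from where the row before left it, along the tool's axes as they then stand; what a row does not reach is not made up. A row lasts 1/12 s, in which the tool goes at most 41.7 mm and 7.16 degrees, less where a joint would pass 70% of its speed; a pose out of reach is approached as far as the arm can. A call with a gripper value outside its range is refused whole. The fingers move at their own pace and stop on an object; FORCE is the grip in N (left out, the last holds). Time passes only in rows, so rows that do not move let the fingers close. It gives the time, the measured TCP pose, the force and the opening at its end, in the units of the state.
- bot.observe(): the state, without advancing time (a new reading comes with each control period).
- bot.get_image(name): name is "side" or "top"; returns a dict with "frame" (480x640x3 uint8, red, green, blue), "camera_matrix" (3x3 intrinsics, pixels), "pose" (4x4, takes a point from camera to world coordinates). Camera axes: x right, y down, z forward; pixel columns grow to the right and rows downward; lengths in m; the calibration is good to about 2 mm. A picture is of the moment at which its call begins. There is no depth.
- bot.sign_off(): hands the job in, once; it reports no verdict.
The state is a dict: "t": time; "joint_pos": joint angles; "joint_velocities": joint speeds; "joint_efforts": joint torques, N m; "ee_pos": TCP position; "tool_rot": TCP orientation; "wrist_force": force on the tool from outside, world axes, zero at the start; "ft_torque": the same for the moment, N m; "width": finger opening in m.
Only numpy, scipy, OpenCV 4.12 (cv2) and the standard library are available. Lean on these libraries where they do the work, as an engineer would, in place of code of your own. Each camera call takes 0.05 s, during which the arm holds its last target. There are 200 camera calls.

## Working session

There is one attempt and no reset: what is moved stays moved. The work goes in short steps, Python scripts to look and compute and a shell command to move; the robot and the scene stay as the last step left them, time stands still between calls to the robot, and variables do not carry over. Pictures are saved under pics/ and viewed, about 12 in all and at most 16, crops included, and the job is handed in when it is done.

```bash
mkdir -p pics; ls
python3 - <<'E'
from cell import bot
import cv2
s=bot.observe();print(s['t'],s['ee_pos'],s['tool_rot'],s['width'])
for n in('top','side'):
    r=bot.get_image(n);cv2.imwrite(f'pics/{n}0.png',r['frame'][:,:,::-1]);print(n,r['camera_matrix'],r['pose'])
E
```

```text
pics
0.0 [0.13527312 0.50687858 0.23053047] [[-3.98697707e-04  2.57855131e-01  9.66183509e-01]
 [-1.47671739e-03  9.66182380e-01 -2.57855439e-01]
 [-9.99998830e-01 -1.52958636e-03 -4.43554477e-06]] 0.08551732257712365
top [[458.6056967    0.         326.09680929]
 [  0.         458.6056967  237.42623195]
 [  0.           0.           1.        ]] [[-0.01376192 -0.99362341  0.11190682  0.3580461 ]
 [-0.99990414  0.01350494 -0.00305415 -0.18282156]
 [ 0.00152338 -0.11193812 -0.99371401  1.27904065]
 [ 0.          0.          0.          1.        ]]
side [[460.47170326   0.         315.73656912]
 [  0.         460.47170326 239.90169852]
 [  0.           0.           1.        ]] [[ 0.99017796 -0.09423288  0.10328493  0.36164988]
 [-0.1395893  -0.62455587  0.76840406 -1.24372196]
 [-0.00790172 -0.77527423 -0.63157536  0.90593277]
 [ 0.          0.          0.          1.        ]]
```

View pics/top0.png

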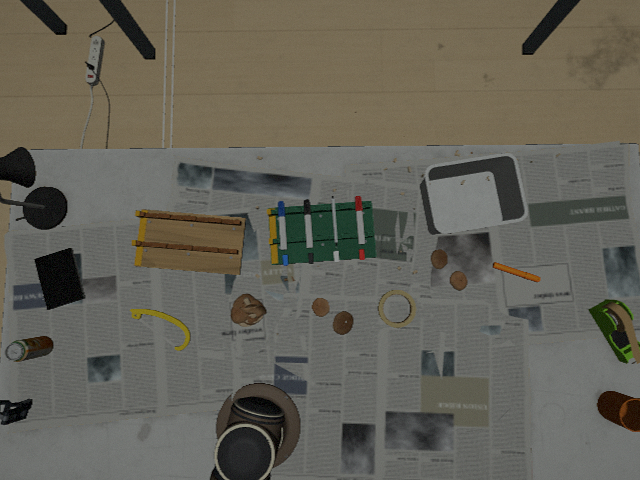

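View pics/side0.png

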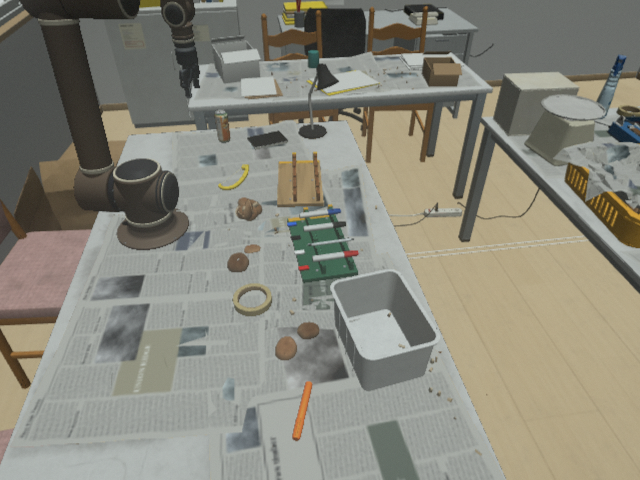

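Row in the green rack from its yellow (left) end in the top view: blue (282,232), black (308,230), pen (335,228), red (360,228). The wooden rack is at (190,242), with its yellow end on the left too. Possible mix-ups: the orange stick (517,272) for red, and the yellow hook (165,325) for the yellow ends. Neither is in a rack, so neither is chosen. Next is a close crop to check this.

Run:
```python
import cv2,numpy as np
a=cv2.imread('pics/top0.png')[185:285,125:385];b=cv2.imread('pics/side0.png')[145:290,265:365]
a=cv2.resize(a,None,fx=3,fy=3,interpolation=cv2.INTER_CUBIC);cv2.imwrite('pics/c1.png',a)
```

```text
(no output)
```

View pics/c1.png

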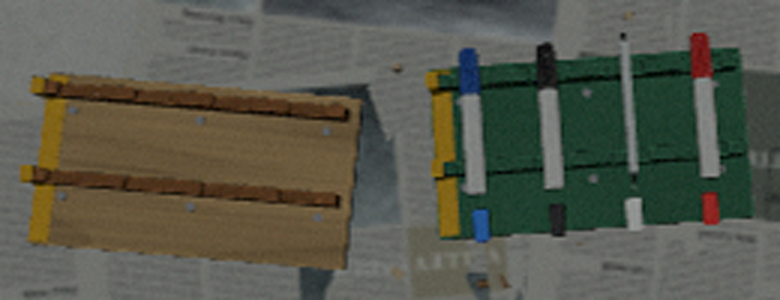

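The crop confirms it: far-end caps run blue, black, pen, red from the yellow end, and the matching tabs sit along the near edge. The wooden rack is empty, with its rails from crop (32,85) to (348,112) and (22,175) to (338,200). Now I'll measure.

```bash
cat > h.py <<'E'
import cv2,numpy as np
K=np.array([[458.6056967,0,326.09680929],[0,458.6056967,237.42623195],[0,0,1]])
P=np.array([[-0.01376192,-0.99362341,0.11190682,0.3580461],[-0.99990414,0.01350494,-0.00305415,-0.18282156],[0.00152338,-0.11193812,-0.99371401,1.27904065]])
def cast(uv,z,K=K,P=P):
    d=P[:3,:3]@np.linalg.solve(K,np.append(uv,1.)); o=P[:3,3]; return (o+d*(z-o[2])/d[2])[:2]
def px(X,K=K,P=P):
    c=K@(P[:3,:3].T@(np.asarray(X)-P[:3,3])); return c[:2]/c[2]
E
python3 - <<'E'
import cv2,numpy as np
from h import *
np.set_printoptions(precision=4,suppress=True)
im=cv2.imread('pics/top0.png');hsv=cv2.cvtColor(im,cv2.COLOR_BGR2HSV)
H,S,V=[c.astype(int) for c in cv2.split(hsv)]
for n,(r,c) in dict(plate=(225,190),rail=(217,190),yel=(240,140),cap=(213,137),green=(225,320),white=(230,282),red=(203,358),blue=(208,281),blk=(206,307),pen=(225,334)).items(): print(n,hsv[r,c])
def rect(m,z,name,r0,r1,c0,c1,minarea=20):
    k=np.zeros(m.shape,np.uint8);k[r0:r1,c0:c1]=m[r0:r1,c0:c1]
    n,l,st,_=cv2.connectedComponentsWithStats(k)
    for i in range(1,n):
        if st[i,4]<minarea: continue
        pts=np.argwhere(l==i)[:,::-1].astype(float)
        w=np.array([cast(p,z) for p in pts],np.float32)
        (cx,cy),(a,b),t=cv2.minAreaRect(w*1000)
        print(name,st[i,4],'px',pts.mean(0),'c',np.round([cx,cy],1),'size',np.round([a,b],1),'ang',round(t,1))
wood=(H<25)&(S>70)&(V>60)
rect(wood,.018,'woodall',200,280,128,250)
rect((H<20)&(S>110)&(V<135),.052,'rail',200,280,128,250)
rect((H>20)&(H<32)&(S>150),.018,'yel',195,285,128,290)
rect((H>55)&(H<90)&(S>80),.018,'green',190,285,262,390)
rect(((H>170)|(H<8))&(S>120),.052,'red',190,270,340,380,10)
rect((H>100)&(H<125)&(S>120),.052,'blue',190,270,265,300,10)
rect((V<45)&(S<150),.052,'black',190,270,300,345,8)
rect((S<60)&(V>95),.052,'white',190,270,268,372,15)
E
```

```text
plate [23 24 94]
rail [ 13 154  81]
yel [ 21 209 128]
cap [ 22 209 127]
green [ 75 130  63]
white [ 90   4 126]
red [  1 212  95]
blue [108 202  82]
blk [30  9 28]
pen [ 90  10 129]
woodall 5818 px [189.2216 242.0254] c [494.7 198.1] size [307.7 159.3] ang 84.4
rail 3362 px [192.0518 240.3638] c [490.1 182.1] size [286.8 152.6] ang 84.4
yel 339 px [272.5634 235.9882] c [507.9 -38.2] size [154.1  21.6] ang 3.8
yel 166 px [141.2771 227.247 ] c [539.8 324.1] size [86.2 26.9] ang 6.4
yel 21 px [133.381  242.1905] c [493.3 345.4] size [14.2  8.3] ang 1.9
yel 125 px [138.48  255.424] c [457.2 330.4] size [18.  54.1] ang 83.6
green 4061 px [327.5004 232.9473] c [ 515.7 -184.6] size [158.7 270.3] ang 3.4
green 119 px [276.2689 226.6387] c [532.3 -45.8] size [109.2  17.3] ang 3.5
red 97 px [358.0515 203.433 ] c [ 589.1 -275.8] size [19.  38.6] ang 89.2
red 60 px [361.3333 254.05  ] c [ 450.2 -280.9] size [13.4 26.9] ang 88.8
blue 95 px [280.8421 208.6316] c [578.2 -66.8] size [18.9 38.6] ang 89.9
blue 57 px [284.8947 259.6667] c [437.3 -75.7] size [28.  13.9] ang 6.9
black 93 px [306.7742 207.2151] c [ 581.4 -137.3] size [19.  41.3] ang 89.5
black 56 px [310.5714 257.5357] c [ 441.4 -144. ] size [13.4 26.9] ang 89.4
white 1331 px [318.2186 199.0008] c [ 556.6 -169.5] size [280.5 139.7] ang 89.2
white 202 px [360.3515 227.    ] c [ 523.5 -280.4] size [88.3 18.7] ang 3.5
white 197 px [308.3909 230.9137] c [ 514.6 -139.2] size [88.  16.1] ang 3.6
white 202 px [282.2723 232.6782] c [511.4 -68. ] size [89.6 19.2] ang 1.9
white 18 px [268.3333 233.1667] c [511.7 -31.6] size [29.9  2.7] ang 0.0
white 878 px [324.697  264.0103] c [ 445.1 -168. ] size [276.5  67.1] ang 89.2
```

Run:
```python
import cv2,numpy as np
from h import *
np.set_printoptions(precision=4,suppress=True)
im=cv2.imread('pics/top0.png');hsv=cv2.cvtColor(im,cv2.COLOR_BGR2HSV)
H,S,V=[c.astype(int) for c in cv2.split(hsv)]
print('col190',[tuple(hsv[r,190]) for r in range(207,256,1)])
wood=(H<28)&(S>60)
L=[];R=[]
for r in list(range(224,238))+list(range(254,262)):
    c=np.where(wood[r,128:260])[0]+128; L.append(cast((c[0]-.5,r),.018));R.append(cast((c[-1]+.5,r),.018))
L=np.array(L);R=np.array(R);print('L',L[::4],'R',R[::4])
# rails by column: dark rows (low V) runs
for c in range(152,238,6):
    print(c,'V',V[205:250,c])
# pen
m=(V>75)&(S<70); m[:, :328]=0;m[:,342:]=0
print('pen cols',[(r,(np.where(m[r])[0][[0,-1]] if m[r].any() else None)) for r in range(192,250,4)])
print('pencol',[(r,V[r,330:338].tolist()) for r in list(range(193,202))+list(range(238,252))])
```

```text
col190 [(np.uint8(38), np.uint8(10), np.uint8(101)), (np.uint8(36), np.uint8(12), np.uint8(107)), (np.uint8(53), np.uint8(10), np.uint8(105)), (np.uint8(30), np.uint8(5), np.uint8(100)), (np.uint8(45), np.uint8(15), np.uint8(105)), (np.uint8(45), np.uint8(5), np.uint8(110)), (np.uint8(18), np.uint8(94), np.uint8(111)), (np.uint8(17), np.uint8(110), np.uint8(104)), (np.uint8(19), np.uint8(125), np.uint8(86)), (np.uint8(14), np.uint8(173), np.uint8(84)), (np.uint8(13), np.uint8(154), np.uint8(81)), (np.uint8(14), np.uint8(172), np.uint8(80)), (np.uint8(14), np.uint8(164), np.uint8(87)), (np.uint8(21), np.uint8(255), np.uint8(16)), (np.uint8(14), np.uint8(121), np.uint8(63)), (np.uint8(20), np.uint8(112), np.uint8(114)), (np.uint8(18), np.uint8(110), np.uint8(107)), (np.uint8(16), np.uint8(34), np.uint8(98)), (np.uint8(23), np.uint8(24), np.uint8(94)), (np.uint8(19), np.uint8(81), np.uint8(101)), (np.uint8(19), np.uint8(116), np.uint8(108)), (np.uint8(18), np.uint8(117), np.uint8(113)), (np.uint8(17), np.uint8(113), np.uint8(106)), (np.uint8(18), np.uint8(117), np.uint8(105)), (np.uint8
[... 4885 characters left out ...]
103, 106, 105]), (200, [102, 99, 120, 130, 118, 99, 103, 103]), (201, [102, 102, 119, 130, 119, 101, 105, 106]), (238, [63, 64, 54, 55, 94, 135, 125, 99]), (239, [36, 25, 22, 23, 67, 119, 120, 81]), (240, [38, 45, 47, 54, 81, 117, 134, 112]), (241, [59, 63, 60, 59, 80, 119, 129, 109]), (242, [57, 62, 56, 59, 70, 78, 76, 70]), (243, [58, 60, 59, 61, 55, 39, 24, 47]), (244, [56, 60, 63, 61, 61, 49, 16, 47]), (245, [58, 59, 60, 65, 61, 44, 28, 49]), (246, [61, 59, 60, 61, 62, 64, 61, 56]), (247, [61, 62, 59, 62, 59, 71, 81, 68]), (248, [60, 61, 58, 58, 60, 52, 59, 65]), (249, [62, 58, 59, 61, 59, 57, 59, 58]), (250, [58, 56, 59, 57, 61, 63, 64, 63]), (251, [62, 59, 57, 81, 115, 141, 152, 153])]
```

Run:
```python
import cv2
a=cv2.imread('pics/top0.png')[200:282,128:252]
cv2.imwrite('pics/c2.png',cv2.convertScaleAbs(cv2.resize(a,None,fx=6,fy=6,interpolation=cv2.INTER_CUBIC),alpha=1.7))
```

```text
(no output)
```

View pics/c2.png

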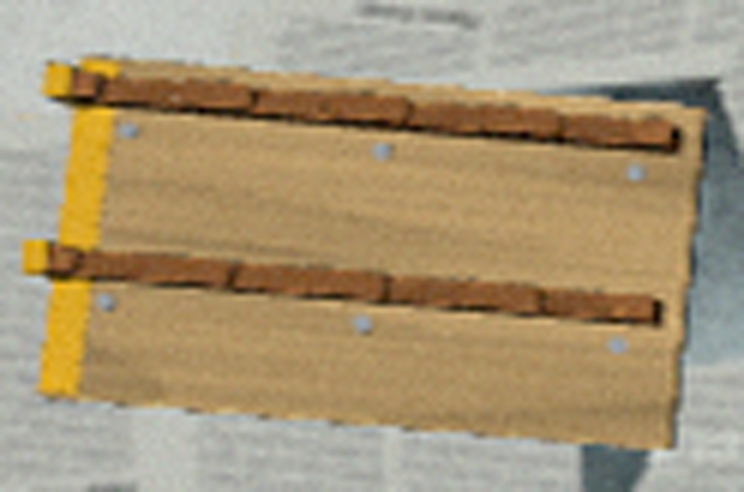

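The enlarged wooden rack shows the shoulder faces on its far rail at crop x≈100, 252, 410, 560, and on its near rail at 80, 235, 388, 542. That is enough to fit its pose.

Run:
```python
import numpy as np
from h import *
np.set_printoptions(precision=4,suppress=True)
C=lambda l,z:np.array([cast(p,z) for p in l])
far=C([(152,214.5),(176,216.5),(194,217.7),(212,219),(236,221)],.05);near=C([(152,244.2),(176,245.7),(182,246.1)],.05)
for a in(far,near): print('slope deg',np.degrees(np.polyfit(a[:,1],a[:,0],1)[0] and np.arctan(np.polyfit(a[:,1],a[:,0],1)[0])))
ff=lambda X,y: np.array([128-.5+X/6,200-.5+y/6])
fx=[(100,85),(252,98),(410,110),(560,122)];nx=[(80,262),(235,275),(388,288),(542,300)]
ya=[122,52,-18,-88]
t=[];
W=C([ff(*p) for p in fx+nx],.05); Lc=np.array([(40,y) for y in ya]+[(-40,y) for y in ya])/1000
# rigid fit
wm,lm=W.mean(0),Lc.mean(0);M=(Lc-lm).T@(W-wm);th=np.arctan2(M[0,1]-M[1,0],M[0,0]+M[1,1])
R=np.array([[np.cos(th),-np.sin(th)],[np.sin(th),np.cos(th)]]);o=wm-R@lm
print('new th',np.degrees(th),'o',o,'res mm',((Lc@R.T+o)-W)*1000)
f=np.polyfit(far[:,1],far[:,0],1);n=np.polyfit(near[:,1],near[:,0],1)
print('mid x at y=o:',(np.polyval(f,o[1])+np.polyval(n,o[1]))/2)
# markers
pe=C([(332.3,195.7),(336,245.7)],.0465);print('pen ends',pe,pe.mean(0),np.linalg.norm(pe[0]-pe[1]))
for i,y in enumerate([105,35,-35,-105]): print('slot',y,R@[0,y/1000]+o)
```

```text
slope deg 5.169305812151236
slope deg 4.399461538844728
new th -5.335787274835482 o [0.5162 0.188 ] res mm [[-0.5827  0.0465]
 [-0.2191 -0.8667]
 [-0.2817  0.8573]
 [-0.3984 -1.0852]
 [ 0.0521  0.981 ]
 [ 0.3484  0.9171]
 [ 0.6265 -0.1046]
 [ 0.455  -0.7454]]
mid x at y=o: 0.5169042726829798
pen ends [[ 0.6114 -0.2051]
 [ 0.474  -0.213 ]] [ 0.5427 -0.2091] 0.13756429360065428
slot 105 [0.526  0.2925]
slot 35 [0.5195 0.2228]
slot -35 [0.513  0.1531]
slot -105 [0.5065 0.0834]
```

```bash
cat > go.py <<'E'
# go.py x y z yaw : remaining turn wx (deg) about tool x, then shifts in the turned tool axes (mm)
import sys,numpy as np
from cell import bot
from scipy.spatial.transform import Rotation as Ro
s=bot.observe();x,y,z,a=map(float,sys.argv[1:]);a=np.radians(a+90)
Y=np.array([np.cos(a),np.sin(a),0]);X=np.array([0,0,-1.]);T=np.c_[X,Y,np.cross(X,Y)]
d=np.array([x,y,z])-s['ee_pos'];R=np.array(s['tool_rot'])
print('t %.2f'%s['t'],'pos',np.round(s['ee_pos'],4),'w %.4f'%s['width'],'F',np.round(s['wrist_force'],1),'j',np.round(s['joint_pos'],2))
print('rotvec deg',np.round(np.degrees(Ro.from_matrix(R.T@T).as_rotvec()),2),'then tx,ty,tz mm',np.round(T.T@d*1000,1))
E
python3 -m pendant '[{"wx":-6.2,"grip":0.045},{"wx":-6.2,"grip":0.045},{"wx":-6.1,"grip":0.045}]' 40
python3 go.py 0.544 -0.279 0.13 3.5
```

```text
t 0.10 pos [0.1353 0.5069 0.2306] w 0.0853 F [ 0.6  0.2 -0.5] j [ 1.31  0.13 -0.04  1.41  0.    1.57]
rotvec deg [-1.844e+01 -1.000e-02  8.000e-02] then tx,ty,tz mm [ 100.6 -809.4  360. ]invalid input
```

```bash
python3 -m pendant '[{"tx":0,"ty":0,"tz":0,"wx":-6.2,"wy":0,"wz":0,"grip":0.045},{"tx":0,"ty":0,"tz":0,"wx":-6.2,"wy":0,"wz":0,"grip":0.045},{"tx":0,"ty":0,"tz":0,"wx":-6.1,"wy":0,"wz":0,"grip":0.045}]' 40
python3 go.py 0.544 -0.279 0.13 3.5
```

```text
t: 0.35
ee_pos: [0.1353, 0.507, 0.2308]
tool_rot: [[-0.0, -0.067, 0.998], [-0.001, 0.998, 0.067], [-1.0, -0.001, -0.0]]
wrist_force: [-1.0, -0.1, 0.9]
width: 0.0516
t 0.35 pos [0.1353 0.507  0.2308] w 0.0516 F [-1.  -0.1  0.9] j [ 1.31  0.13 -0.04  1.41 -0.    1.24]
rotvec deg [ 0.36 -0.02  0.05] then tx,ty,tz mm [ 100.8 -809.5  359.9]
```

```bash
r='x'; python3 -m pendant '[{"tx":0,"ty":-0.0337,"tz":0.015,"wx":0,"wy":0,"wz":0,"grip":0.045},{"tx":0,"ty":-0.0337,"tz":0.015,"wx":0,"wy":0,"wz":0,"grip":0.045},{"tx":0,"ty":-0.0337,"tz":0.015,"wx":0,"wy":0,"wz":0,"grip":0.045},{"tx":0,"ty":-0.0337,"tz":0.015,"wx":0,"wy":0,"wz":0,"grip":0.045},{"tx":0,"ty":-0.0337,"tz":0.015,"wx":0,"wy":0,"wz":0,"grip":0.045},{"tx":0,"ty":-0.0337,"tz":0.015,"wx":0,"wy":0,"wz":0,"grip":0.045},{"tx":0,"ty":-0.0337,"tz":0.015,"wx":0,"wy":0,"wz":0,"grip":0.045},{"tx":0,"ty":-0.0337,"tz":0.015,"wx":0,"wy":0,"wz":0,"grip":0.045}]' | head -2
python3 -m pendant '[{"tx":0,"ty":-0.0337,"tz":0.015,"wx":0,"wy":0,"wz":0,"grip":0.045},{"tx":0,"ty":-0.0337,"tz":0.015,"wx":0,"wy":0,"wz":0,"grip":0.045},{"tx":0,"ty":-0.0337,"tz":0.015,"wx":0,"wy":0,"wz":0,"grip":0.045},{"tx":0,"ty":-0.0337,"tz":0.015,"wx":0,"wy":0,"wz":0,"grip":0.045},{"tx":0,"ty":-0.0337,"tz":0.015,"wx":0,"wy":0,"wz":0,"grip":0.045},{"tx":0,"ty":-0.0337,"tz":0.015,"wx":0,"wy":0,"wz":0,"grip":0.045},{"tx":0,"ty":-0.0337,"tz":0.015,"wx":0,"wy":0,"wz":0,"grip":0.045},{"tx":0,"ty":-0.0337,"tz":0.015,"wx":0,"wy":0,"wz":0,"grip":0.045}]' | head -2
python3 -m pendant '[{"tx":0,"ty":-0.0337,"tz":0.015,"wx":0,"wy":0,"wz":0,"grip":0.045},{"tx":0,"ty":-0.0337,"tz":0.015,"wx":0,"wy":0,"wz":0,"grip":0.045},{"tx":0,"ty":-0.0337,"tz":0.015,"wx":0,"wy":0,"wz":0,"grip":0.045},{"tx":0,"ty":-0.0337,"tz":0.015,"wx":0,"wy":0,"wz":0,"grip":0.045},{"tx":0.02,"ty":-0.0337,"tz":0.015,"wx":0,"wy":0,"wz":0,"grip":0.045},{"tx":0.02,"ty":-0.0337,"tz":0.015,"wx":0,"wy":0,"wz":0,"grip":0.045},{"tx":0.02,"ty":-0.0337,"tz":0.015,"wx":0,"wy":0,"wz":0,"grip":0.045},{"tx":0.02,"ty":-0.0337,"tz":0.015,"wx":0,"wy":0,"wz":0,"grip":0.045}]' | head -2
python3 go.py 0.544 -0.279 0.1 3.5
```

```text
t: 1.02
ee_pos: [0.272, 0.2439, 0.2311]
t: 1.68
ee_pos: [0.4086, -0.018, 0.2312]
t: 2.35
ee_pos: [0.5447, -0.2785, 0.1505]
t 2.35 pos [ 0.5447 -0.2785  0.1505] w 0.0450 F [ 0.7 -0.6 -0.6] j [-0.47  0.3   0.    1.27  0.   -0.53]
rotvec deg [ 0.04 -0.02 -0.02] then tx,ty,tz mm [50.5 -0.4 -0.8]
```

```bash
python3 -m pendant '[{"tx":0.03,"ty":0,"tz":-0.001,"wx":0,"wy":0,"wz":0,"grip":0.045},{"tx":0.03,"ty":0,"tz":0,"wx":0,"wy":0,"wz":0,"grip":0.045},{"tx":0.03,"ty":0,"tz":0,"wx":0,"wy":0,"wz":0,"grip":0.045},{"tx":0.02,"ty":0,"tz":0,"wx":0,"wy":0,"wz":0,"grip":0.045},{"tx":0.0075,"ty":0,"tz":0,"wx":0,"wy":0,"wz":0,"grip":0.045},{"tx":0,"ty":0,"tz":0,"wx":0,"wy":0,"wz":0,"grip":0.045}]' | head -2
python3 go.py 0.544 -0.279 0.033 3.5
python3 - <<'E'
from cell import bot
import cv2,numpy as np
a=bot.get_image('side')['frame'][:,:,::-1][190:300,260:400];b=bot.get_image('top')['frame'][:,:,::-1][180:290,260:400]
cv2.imwrite('pics/d1.png',cv2.convertScaleAbs(cv2.resize(np.hstack([a,b]),None,fx=2.8,fy=2.8,interpolation=cv2.INTER_CUBIC),alpha=1.5))
E
```

```text
t: 2.85
ee_pos: [0.5417, -0.276, 0.0318]
t 2.85 pos [ 0.5417 -0.276   0.0318] w 0.0451 F [-0.4  0.8  0. ] j [-0.47  0.35 -0.19  1.03  0.   -0.53]
rotvec deg [ 0.05 -0.24 -0.14] then tx,ty,tz mm [-1.2 -3.1  2.1]
```

View pics/d1.png

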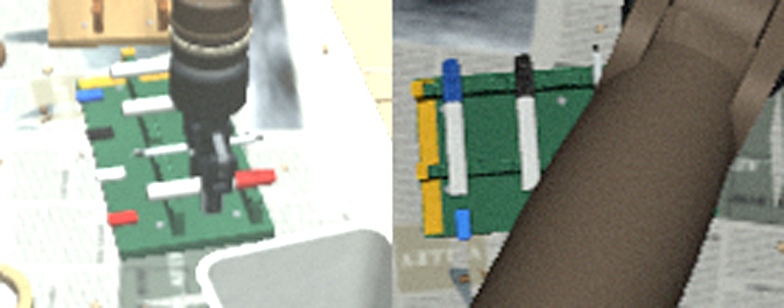

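The side view shows the gripper straddling the red marker between the rails, with its cap at (255,178) and body at (175,188). The neighbours are clear. Closing and lifting.

```bash
python3 -m pendant '[{"tx":-0.001,"ty":-0.003,"tz":0.002,"wx":0,"wy":0,"wz":0,"grip":0.01},{"tx":0,"ty":0,"tz":0,"wx":0,"wy":0,"wz":0,"grip":0.01},{"tx":0,"ty":0,"tz":0,"wx":0,"wy":0,"wz":0,"grip":0.01},{"tx":0,"ty":0,"tz":0,"wx":0,"wy":0,"wz":0,"grip":0.01},{"tx":0,"ty":0,"tz":0,"wx":0,"wy":0,"wz":0,"grip":0.01},{"tx":0,"ty":0,"tz":0,"wx":0,"wy":0,"wz":0,"grip":0.01}]' 40
python3 go.py 0.544 -0.279 0.033 3.5
```

```text
t: 3.45
ee_pos: [0.5471, -0.2806, 0.0376]
tool_rot: [[0.004, -0.062, 0.998], [-0.002, 0.998, 0.062], [-1.0, -0.002, 0.004]]
wrist_force: [0.7, 0.1, 6.0]
width: 0.0184
t 3.45 pos [ 0.5471 -0.2806  0.0376] w 0.0184 F [0.7 0.1 6. ] j [-0.47  0.35 -0.18  1.03 -0.   -0.54]
rotvec deg [0.05 0.21 0.14] then tx,ty,tz mm [ 4.6  1.8 -3. ]
```

```bash
python3 -m pendant '[{"tx":-0.01,"ty":0,"tz":0,"wx":0,"wy":0,"wz":0,"grip":0.01},{"tx":-0.025,"ty":0,"tz":0,"wx":0,"wy":0,"wz":0,"grip":0.01},{"tx":-0.03,"ty":0,"tz":0,"wx":0,"wy":0,"wz":0,"grip":0.01},{"tx":-0.03,"ty":0,"tz":0,"wx":0,"wy":0,"wz":0,"grip":0.01},{"tx":-0.015,"ty":0,"tz":0,"wx":0,"wy":0,"wz":0,"grip":0.01},{"tx":0,"ty":0,"tz":0,"wx":4.4,"wy":0,"wz":0,"grip":0.01},{"tx":0,"ty":0,"tz":0,"wx":4.4,"wy":0,"wz":0,"grip":0.01},{"tx":0,"ty":0,"tz":0,"wx":0,"wy":0,"wz":0,"grip":0.01}]' | tail -1
python3 go.py 0.526 0.2925 0.143 -5.3
python3 - <<'E'
from cell import bot
import cv2,numpy as np
r=bot.get_image('side')
print(r['pose'][:,3])
a=r['frame'][:,:,::-1][150:290,230:420]
cv2.imwrite('pics/d2.png',cv2.convertScaleAbs(cv2.resize(a,None,fx=3,fy=3,interpolation=cv2.INTER_CUBIC),alpha=1.5))
E
```

```text
width: 0.0185
t 4.12 pos [ 0.5456 -0.2797  0.1467] w 0.0185 F [ 0.5 -0.3  0.4] j [-0.47  0.3  -0.    1.26  0.   -0.38]
rotvec deg [-0.05  0.06  0.03] then tx,ty,tz mm [  3.7 567.9 -72.4]
[ 0.36164988 -1.24372196  0.90593277  1.        ]
```

View pics/d2.png

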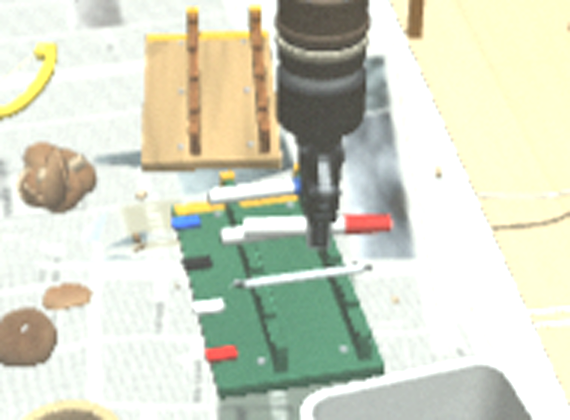

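The red marker is held level; its cap end is at crop (391,223) and its body overlaps the black one behind. Moving over the wooden rack.

```bash
python3 -m pendant '[{"tx":0,"ty":0.02,"tz":-0.003,"wx":0,"wy":0,"wz":0,"grip":0.01},{"tx":0,"ty":0.038,"tz":-0.005,"wx":0,"wy":0,"wz":0,"grip":0.01},{"tx":0,"ty":0.038,"tz":-0.005,"wx":0,"wy":0,"wz":0,"grip":0.01},{"tx":0,"ty":0.038,"tz":-0.005,"wx":0,"wy":0,"wz":0,"grip":0.01},{"tx":0,"ty":0.038,"tz":-0.005,"wx":0,"wy":0,"wz":0,"grip":0.01},{"tx":0,"ty":0.038,"tz":-0.005,"wx":0,"wy":0,"wz":0,"grip":0.01},{"tx":0,"ty":0.038,"tz":-0.005,"wx":0,"wy":0,"wz":0,"grip":0.01},{"tx":0,"ty":0.038,"tz":-0.005,"wx":0,"wy":0,"wz":0,"grip":0.01}]' | head -2
python3 -m pendant '[{"tx":0,"ty":0.038,"tz":-0.005,"wx":0,"wy":0,"wz":0,"grip":0.01},{"tx":0,"ty":0.038,"tz":-0.005,"wx":0,"wy":0,"wz":0,"grip":0.01},{"tx":0,"ty":0.038,"tz":-0.005,"wx":0,"wy":0,"wz":0,"grip":0.01},{"tx":0,"ty":0.038,"tz":-0.005,"wx":0,"wy":0,"wz":0,"grip":0.01},{"tx":0,"ty":0.038,"tz":-0.005,"wx":0,"wy":0,"wz":0,"grip":0.01},{"tx":0,"ty":0.038,"tz":-0.005,"wx":0,"wy":0,"wz":0,"grip":0.01},{"tx":0,"ty":0.038,"tz":-0.005,"wx":0,"wy":0,"wz":0,"grip":0.01},{"tx":0,"ty":0.016,"tz":-0.004,"wx":0,"wy":0,"wz":0,"grip":0.01}]' | head -2
python3 -m pendant '[{"tx":0,"ty":0,"tz":0,"wx":0,"wy":0,"wz":0,"grip":0.01},{"tx":0,"ty":0,"tz":0,"wx":0,"wy":0,"wz":0,"grip":0.01},{"tx":0,"ty":0,"tz":0,"wx":0,"wy":0,"wz":0,"grip":0.01}]' | head -2
python3 go.py 0.526 0.2925 0.143 -5.3
python3 - <<'E'
from cell import bot
import cv2,numpy as np
r=bot.get_image('side');f=r['frame'][:,:,::-1];np.savez('sidecam.npz',K=r['camera_matrix'],P=r['pose'])
cv2.imwrite('pics/full3.png',f)
a=f[120:230,230:370]
cv2.imwrite('pics/d3.png',cv2.convertScaleAbs(cv2.resize(a,None,fx=5,fy=5,interpolation=cv2.INTER_CUBIC),alpha=1.5))
E
```

```text
t: 4.83
ee_pos: [0.5331, 0.0103, 0.1455]
t: 5.5
ee_pos: [0.5201, 0.2971, 0.1451]
t: 5.75
ee_pos: [0.5206, 0.2922, 0.1452]
t 5.75 pos [0.5206 0.2922 0.1452] w 0.0185 F [0.2 0.4 0.8] j [ 0.51  0.27 -0.05  1.25 -0.    0.6 ]
rotvec deg [ 0.11 -0.03  0.05] then tx,ty,tz mm [2.2 0.8 5.4]
```

View pics/d3.png

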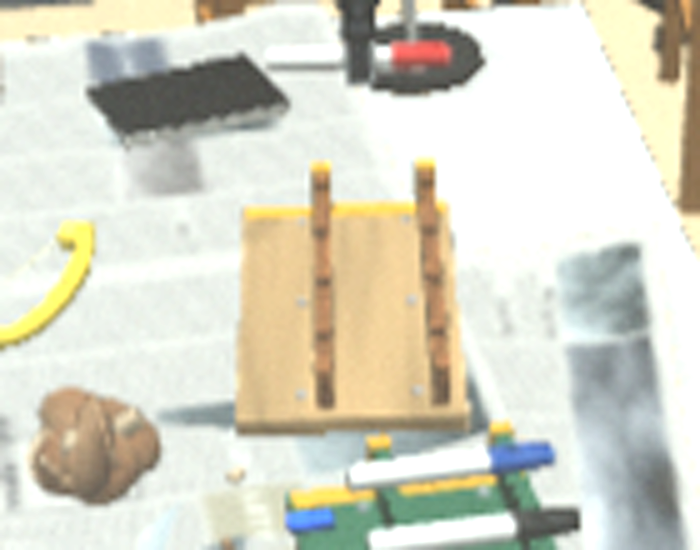

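The held marker's ends are at crop (268,57) and (450,53). I'll work out how far its centre is from the grasp point and check the rack pose in this view.

Run:
```python
import numpy as np
from h import *
np.set_printoptions(precision=4,suppress=True)
d=np.load('sidecam.npz');K2,P2=d['K'],d['P'][:3]
e=[cast((230-.5+u/5,120-.5+v/5),.164,K2,P2) for u,v in((268,57),(450,53))];print(e,(e[0]+e[1])/2,np.linalg.norm(e[0]-e[1]))
th=np.radians(-5.3);R=np.array([[np.cos(th),-np.sin(th)],[np.sin(th),np.cos(th)]])
for lx in(-.04,.04):
    for ly in(-.145,.052,.122,.145):
        w=R@[lx,ly]+[.5165,.188];p=px([*w,.052],K2,P2);print(lx,ly,((p-[229.5,119.5])*5).round())
```

```text
[array([0.4535, 0.2918]), array([0.5839, 0.2778])] [0.5187 0.2848] 0.13115813192802017
-0.04 -0.145 [322. 372.]
-0.04 0.052 [319. 224.]
-0.04 0.122 [319. 178.]
-0.04 0.145 [318. 163.]
0.04 -0.145 [442. 368.]
0.04 0.052 [428. 221.]
0.04 0.122 [424. 175.]
0.04 0.145 [422. 160.]
```

```bash
python3 -m pendant '[{"tx":0.01,"ty":0.0005,"tz":0.007,"wx":0,"wy":0,"wz":0,"grip":0.01},{"tx":0.025,"ty":0,"tz":0,"wx":0,"wy":0,"wz":0,"grip":0.01},{"tx":0.025,"ty":0,"tz":0,"wx":0,"wy":0,"wz":0,"grip":0.01},{"tx":0.02,"ty":0,"tz":0,"wx":0,"wy":0,"wz":0,"grip":0.01},{"tx":0.01,"ty":0,"tz":0,"wx":0,"wy":0,"wz":0,"grip":0.01},{"tx":0,"ty":0,"tz":0,"wx":0,"wy":0,"wz":0,"grip":0.01},{"tx":0,"ty":0,"tz":0,"wx":0,"wy":0,"wz":0,"grip":0.01},{"tx":0,"ty":0,"tz":0,"wx":0,"wy":0,"wz":0,"grip":0.01}]' | tail -2
python3 go.py 0.528 0.2925 0.037 -5.3
```

```text
wrist_force: [0.8, -0.7, -0.0]
width: 0.0184
t 6.47 pos [0.5288 0.2928 0.0567] w 0.0184 F [ 0.8 -0.7 -0. ] j [ 0.51  0.32 -0.18  1.07 -0.    0.6 ]
rotvec deg [ 0.03  0.1  -0.06] then tx,ty,tz mm [19.7 -0.4 -0.8]
```

```bash
python3 -m pendant '[{"tx":0.007,"ty":0,"tz":0,"wx":0,"wy":0,"wz":0,"grip":0.01},{"tx":0.006,"ty":0,"tz":0,"wx":0,"wy":0,"wz":0,"grip":0.01},{"tx":0.005,"ty":0,"tz":0,"wx":0,"wy":0,"wz":0,"grip":0.01},{"tx":0,"ty":0,"tz":0,"wx":0,"wy":0,"wz":0,"grip":0.01},{"tx":0,"ty":0,"tz":0,"wx":0,"wy":0,"wz":0,"grip":0.01},{"tx":0,"ty":0,"tz":0,"wx":0,"wy":0,"wz":0,"grip":0.01}]' | tail -2
python3 go.py 0.528 0.2925 0.037 -5.3
```

```text
wrist_force: [-0.3, 0.2, 1.1]
width: 0.0185
t 6.97 pos [0.5279 0.293  0.0373] w 0.0185 F [-0.3  0.2  1.1] j [ 0.51  0.34 -0.2   1.03 -0.    0.6 ]
rotvec deg [ 0.07  0.02 -0.01] then tx,ty,tz mm [ 0.3 -0.5  0.2]
```

```bash
python3 -m pendant '[{"tx":0.001,"ty":0,"tz":0,"wx":0,"wy":0,"wz":0,"grip":0.01},{"tx":0,"ty":0,"tz":0,"wx":0,"wy":0,"wz":0,"grip":0.03},{"tx":0,"ty":0,"tz":0,"wx":0,"wy":0,"wz":0,"grip":0.045},{"tx":0,"ty":0,"tz":0,"wx":0,"wy":0,"wz":0,"grip":0.045},{"tx":0,"ty":0,"tz":0,"wx":0,"wy":0,"wz":0,"grip":0.045},{"tx":0,"ty":0,"tz":0,"wx":0,"wy":0,"wz":0,"grip":0.045}]' | tail -2
python3 -m pendant '[{"tx":-0.02,"ty":0,"tz":0,"wx":0,"wy":0,"wz":0,"grip":0.045},{"tx":-0.03,"ty":0,"tz":0,"wx":0,"wy":0,"wz":0,"grip":0.045},{"tx":-0.03,"ty":0,"tz":0,"wx":0,"wy":0,"wz":0,"grip":0.045},{"tx":-0.03,"ty":0,"tz":0,"wx":-4.4,"wy":0,"wz":0,"grip":0.045},{"tx":0,"ty":0,"tz":0,"wx":-4.4,"wy":0,"wz":0,"grip":0.045}]' | tail -2
python3 go.py 0.543 -0.209 0.143 3.5
```

```text
wrist_force: [-0.3, 0.7, 0.4]
width: 0.0445
wrist_force: [0.5, 1.4, 0.7]
width: 0.045
t 7.88 pos [0.5302 0.2942 0.153 ] w 0.0450 F [0.5 1.4 0.7] j [ 0.51  0.28 -0.02  1.26 -0.    0.44]
rotvec deg [ 0.26  0.48 -0.22] then tx,ty,tz mm [  10. -503.  -18.]
```

```bash
python3 -m pendant '[{"tx":0,"ty":-0.02,"tz":-0.0013,"wx":0,"wy":0,"wz":0,"grip":0.04},{"tx":0,"ty":-0.039,"tz":-0.0013,"wx":0,"wy":0,"wz":0,"grip":0.04},{"tx":0,"ty":-0.039,"tz":-0.0013,"wx":0,"wy":0,"wz":0,"grip":0.04},{"tx":0,"ty":-0.039,"tz":-0.0013,"wx":0,"wy":0,"wz":0,"grip":0.04},{"tx":0,"ty":-0.039,"tz":-0.0013,"wx":0,"wy":0,"wz":0,"grip":0.04},{"tx":0,"ty":-0.039,"tz":-0.0013,"wx":0,"wy":0,"wz":0,"grip":0.04},{"tx":0,"ty":-0.039,"tz":-0.0013,"wx":0,"wy":0,"wz":0,"grip":0.04},{"tx":0,"ty":-0.039,"tz":-0.0013,"wx":0,"wy":0,"wz":0,"grip":0.04}]' | head -2
python3 -m pendant '[{"tx":0,"ty":-0.039,"tz":-0.0013,"wx":0,"wy":0,"wz":0,"grip":0.04},{"tx":0,"ty":-0.039,"tz":-0.0013,"wx":0,"wy":0,"wz":0,"grip":0.04},{"tx":0,"ty":-0.039,"tz":-0.0013,"wx":0,"wy":0,"wz":0,"grip":0.04},{"tx":0,"ty":-0.039,"tz":-0.0013,"wx":0,"wy":0,"wz":0,"grip":0.04},{"tx":0,"ty":-0.039,"tz":-0.0013,"wx":0,"wy":0,"wz":0,"grip":0.04},{"tx":0,"ty":-0.015,"tz":-0.0013,"wx":0,"wy":0,"wz":0,"grip":0.04},{"tx":0,"ty":0,"tz":0,"wx":0,"wy":0,"wz":0,"grip":0.04},{"tx":0,"ty":0,"tz":0,"wx":0,"wy":0,"wz":0,"grip":0.04}]' | head -2
python3 go.py 0.542 -0.209 0.031 3.5
python3 - <<'E'
from cell import bot
import cv2,numpy as np
r=bot.get_image('top');f=r['frame'][:,:,::-1]
a=f[190:280,125:255]
b=bot.get_image('side')['frame'][:,:,::-1][145:270,250:380]
b=cv2.resize(b,(390,375),interpolation=cv2.INTER_CUBIC);a=cv2.resize(a,(390,270),interpolation=cv2.INTER_CUBIC)
cv2.imwrite('pics/d4.png',cv2.convertScaleAbs(np.hstack([np.vstack([a,np.zeros((105,390,3),np.uint8)]),b]),alpha=1.5))
E
```

```text
t: 8.55
ee_pos: [0.5353, -0.0021, 0.1465]
t: 9.22
ee_pos: [0.5405, -0.2108, 0.146]
t 9.22 pos [ 0.5405 -0.2108  0.146 ] w 0.0401 F [-0.5  0.7  0.8] j [-0.37  0.24 -0.08  1.24  0.   -0.43]
rotvec deg [-0.05 -0.03 -0.05] then tx,ty,tz mm [115.    1.7   1.6]
```

View pics/d4.png

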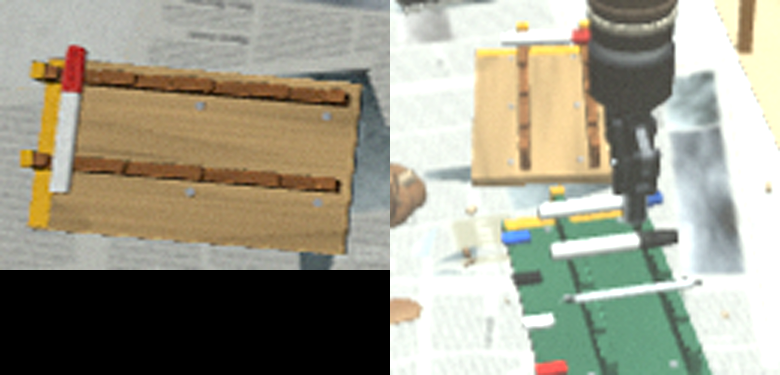

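Top view: the red marker lies in the wooden rack's first slot at the yellow end, running from crop (75,46) to (61,191), about evenly over both rails. I'll check that in numbers and descend on the pen.

```bash
python3 - <<'E'
import numpy as np
from h import *
e=[cast((125+u/3-.33,190+v/3-.33),.052) for u,v in((75,46),(61,191))];m=(e[0]+e[1])/2
th=np.radians(-5.3);R=np.array([[np.cos(th),-np.sin(th)],[np.sin(th),np.cos(th)]])
print(m,'local mm',R.T@(m-[.5165,.188])*1000,[R.T@(q-[.5165,.188])*1000 for q in e])
E
python3 -m pendant '[{"tx":0.03,"ty":0.001,"tz":0.001,"wx":0,"wy":0,"wz":0,"grip":0.04},{"tx":0.03,"ty":0,"tz":0,"wx":0,"wy":0,"wz":0,"grip":0.04},{"tx":0.03,"ty":0,"tz":0,"wx":0,"wy":0,"wz":0,"grip":0.04},{"tx":0.015,"ty":0,"tz":0,"wx":0,"wy":0,"wz":0,"grip":0.04},{"tx":0.007,"ty":0,"tz":0,"wx":0,"wy":0,"wz":0,"grip":0.04},{"tx":0,"ty":0,"tz":0,"wx":0,"wy":0,"wz":0,"grip":0.04},{"tx":0,"ty":0,"tz":0,"wx":0,"wy":0,"wz":0,"grip":0.04},{"tx":0,"ty":0,"tz":0,"wx":0,"wy":0,"wz":0,"grip":0.04}]' | head -2
python3 go.py 0.542 -0.209 0.031 3.5
```

```text
[0.5255709  0.29503294] local mm [ -0.85457756 107.4132302 ] [array([ 64.92174659, 109.16993456]), array([-66.63090172, 105.65652584])]
t: 9.98
ee_pos: [0.543, -0.2091, 0.0361]
t 9.98 pos [ 0.543  -0.2091  0.0361] w 0.0400 F [ 0.1 -0.3  0. ] j [-0.37  0.3  -0.26  1.01  0.   -0.43]
rotvec deg [0.11 0.13 0.06] then tx,ty,tz mm [ 5.1  0.1 -0.9]
```

```bash
python3 -m pendant '[{"tx":0.005,"ty":0,"tz":-0.001,"wx":0,"wy":0,"wz":0,"grip":0.004},{"tx":0,"ty":0,"tz":0,"wx":0,"wy":0,"wz":0,"grip":0.004},{"tx":0,"ty":0,"tz":0,"wx":0,"wy":0,"wz":0,"grip":0.004},{"tx":0,"ty":0,"tz":0,"wx":0,"wy":0,"wz":0,"grip":0.004},{"tx":0,"ty":0,"tz":0,"wx":0,"wy":0,"wz":0,"grip":0.004},{"tx":0,"ty":0,"tz":0,"wx":0,"wy":0,"wz":0,"grip":0.004}]' | tail -2
python3 go.py 0.542 -0.209 0.031 3.5
python3 -m pendant '[{"tx":-0.01,"ty":0,"tz":0,"wx":0,"wy":0,"wz":0,"grip":0.004},{"tx":-0.025,"ty":0,"tz":0,"wx":0,"wy":0,"wz":0,"grip":0.004},{"tx":-0.03,"ty":0,"tz":0,"wx":0,"wy":0,"wz":0,"grip":0.004},{"tx":-0.03,"ty":0,"tz":0,"wx":0,"wy":0,"wz":0,"grip":0.004},{"tx":-0.02,"ty":0,"tz":0,"wx":0,"wy":0,"wz":0,"grip":0.004},{"tx":0,"ty":0,"tz":0,"wx":4.4,"wy":0,"wz":0,"grip":0.004},{"tx":0,"ty":0,"tz":0,"wx":4.4,"wy":0,"wz":0,"grip":0.004},{"tx":0,"ty":0,"tz":0,"wx":0,"wy":0,"wz":0,"grip":0.004}]' | tail -1
python3 go.py 0.5195 0.2228 0.143 -5.3
```

```text
wrist_force: [-1.5, 0.8, 3.6]
width: 0.0078
t 10.48 pos [ 0.541  -0.2094  0.0298] w 0.0078 F [-1.5  0.8  3.6] j [-0.37  0.3  -0.27  1.    0.   -0.43]
rotvec deg [0.05 0.04 0.01] then tx,ty,tz mm [-1.2  0.4  1. ]
width: 0.0081
t 11.15 pos [ 0.541  -0.2095  0.1455] w 0.0081 F [ 0.5 -1.2  0.3] j [-0.37  0.24 -0.09  1.24 -0.   -0.28]
rotvec deg [-0.05  0.08  0.02] then tx,ty,tz mm [  2.5 428.5 -61.4]
```

```bash
python3 -m pendant '[{"tx":0,"ty":0.015,"tz":-0.005,"wx":0,"wy":0,"wz":0,"grip":0.004},{"tx":0,"ty":0.039,"tz":-0.005,"wx":0,"wy":0,"wz":0,"grip":0.004},{"tx":0,"ty":0.039,"tz":-0.005,"wx":0,"wy":0,"wz":0,"grip":0.004},{"tx":0,"ty":0.039,"tz":-0.005,"wx":0,"wy":0,"wz":0,"grip":0.004},{"tx":0,"ty":0.039,"tz":-0.005,"wx":0,"wy":0,"wz":0,"grip":0.004},{"tx":0,"ty":0.039,"tz":-0.005,"wx":0,"wy":0,"wz":0,"grip":0.004},{"tx":0,"ty":0.039,"tz":-0.005,"wx":0,"wy":0,"wz":0,"grip":0.004},{"tx":0,"ty":0.039,"tz":-0.005,"wx":0,"wy":0,"wz":0,"grip":0.004}]' | head -2
python3 -m pendant '[{"tx":0,"ty":0.039,"tz":-0.005,"wx":0,"wy":0,"wz":0,"grip":0.004},{"tx":0,"ty":0.039,"tz":-0.005,"wx":0,"wy":0,"wz":0,"grip":0.004},{"tx":0,"ty":0.039,"tz":-0.005,"wx":0,"wy":0,"wz":0,"grip":0.004},{"tx":0,"ty":0.0235,"tz":-0.006,"wx":0,"wy":0,"wz":0,"grip":0.004},{"tx":0,"ty":0,"tz":0,"wx":0,"wy":0,"wz":0,"grip":0.004},{"tx":0,"ty":0,"tz":0,"wx":0,"wy":0,"wz":0,"grip":0.004},{"tx":0,"ty":0,"tz":0,"wx":0,"wy":0,"wz":0,"grip":0.004}]' | head -2
python3 go.py 0.5195 0.2228 0.143 -5.3
python3 - <<'E'
from cell import bot
import cv2,numpy as np
f=bot.get_image('side')['frame'][:,:,::-1]
a=f[120:230,230:370]
cv2.imwrite('pics/d5.png',cv2.convertScaleAbs(cv2.resize(a,None,fx=5,fy=5,interpolation=cv2.INTER_CUBIC),alpha=1.5))
E
```

```text
t: 11.82
ee_pos: [0.5259, 0.0835, 0.1444]
t: 12.4
ee_pos: [0.5185, 0.2228, 0.1441]
t 12.40 pos [0.5185 0.2228 0.1441] w 0.0080 F [ 0.6 -0.8 -0.7] j [ 0.41  0.21 -0.13  1.23 -0.    0.5 ]
rotvec deg [ 0.15 -0.04  0.04] then tx,ty,tz mm [1.1 0.1 1. ]
```

View pics/d5.png

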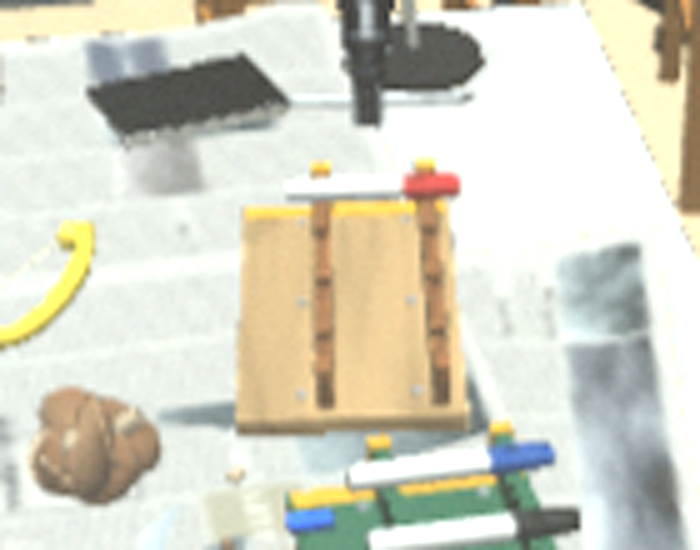

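The pen is held level: its right end is at crop (474,97), and its left end fades into the dark pad near (280,103). The red marker sits in slot one at (290–458,186).

Run:
```python
import numpy as np
from h import *
d=np.load('sidecam.npz');K2,P2=d['K'],d['P'][:3]
e=[cast((229.5+u/5,119.5+v/5),.161,K2,P2) for u,v in((280,103),(474,97))];print(e,np.linalg.norm(e[0]-e[1]),'centre from right end',e[1]-.0725*np.array([np.cos(.0925),-np.sin(.0925)]))
```

```text
[array([0.45607164, 0.22504331]), array([0.5913703 , 0.21300033])] 0.1358335779522647 centre from right end [0.51918024 0.21969702]
```

```bash
python3 -m pendant '[{"tx":0.02,"ty":0,"tz":0.001,"wx":0,"wy":0,"wz":0,"grip":0.004},{"tx":0.025,"ty":0,"tz":0,"wx":0,"wy":0,"wz":0,"grip":0.004},{"tx":0.025,"ty":0,"tz":0,"wx":0,"wy":0,"wz":0,"grip":0.004},{"tx":0.02,"ty":0,"tz":0,"wx":0,"wy":0,"wz":0,"grip":0.004},{"tx":0.01,"ty":0,"tz":0,"wx":0,"wy":0,"wz":0,"grip":0.004},{"tx":0,"ty":0,"tz":0,"wx":0,"wy":0,"wz":0,"grip":0.004},{"tx":0,"ty":0,"tz":0,"wx":0,"wy":0,"wz":0,"grip":0.004},{"tx":0,"ty":0,"tz":0,"wx":0,"wy":0,"wz":0,"grip":0.004}]' | tail -2
python3 go.py 0.5195 0.2228 0.031 -5.3
```

```text
wrist_force: [0.3, -0.5, 0.4]
width: 0.0079
t 13.12 pos [0.5212 0.2227 0.0458] w 0.0079 F [ 0.3 -0.5  0.4] j [ 0.4   0.26 -0.28  1.02  0.    0.5 ]
rotvec deg [ 0.02  0.1  -0.06] then tx,ty,tz mm [14.8 -0.1 -1.7]
```

```bash
python3 -m pendant '[{"tx":0.006,"ty":0,"tz":-0.0015,"wx":0,"wy":0,"wz":0,"grip":0.004},{"tx":0.005,"ty":0,"tz":0,"wx":0,"wy":0,"wz":0,"grip":0.004},{"tx":0.003,"ty":0,"tz":0,"wx":0,"wy":0,"wz":0,"grip":0.004},{"tx":0,"ty":0,"tz":0,"wx":0,"wy":0,"wz":0,"grip":0.004},{"tx":0,"ty":0,"tz":0,"wx":0,"wy":0,"wz":0,"grip":0.004},{"tx":0,"ty":0,"tz":0,"wx":0,"wy":0,"wz":0,"grip":0.004}]' | tail -2
python3 go.py 0.5195 0.2228 0.031 -5.3
python3 -m pendant '[{"tx":0,"ty":0,"tz":0,"wx":0,"wy":0,"wz":0,"grip":0.02},{"tx":0,"ty":0,"tz":0,"wx":0,"wy":0,"wz":0,"grip":0.04},{"tx":0,"ty":0,"tz":0,"wx":0,"wy":0,"wz":0,"grip":0.04},{"tx":0,"ty":0,"tz":0,"wx":0,"wy":0,"wz":0,"grip":0.04},{"tx":0,"ty":0,"tz":0,"wx":0,"wy":0,"wz":0,"grip":0.04}]' | tail -2
python3 -m pendant '[{"tx":-0.02,"ty":0,"tz":0,"wx":0,"wy":0,"wz":0,"grip":0.04},{"tx":-0.03,"ty":0,"tz":0,"wx":0,"wy":0,"wz":0,"grip":0.04},{"tx":-0.03,"ty":0,"tz":0,"wx":0,"wy":0,"wz":0,"grip":0.04},{"tx":-0.03,"ty":0,"tz":0,"wx":-4.4,"wy":0,"wz":0,"grip":0.04},{"tx":0,"ty":0,"tz":0,"wx":-4.4,"wy":0,"wz":0,"grip":0.04},{"tx":0,"ty":0,"tz":0,"wx":0,"wy":0,"wz":0,"grip":0.04}]' | tail -2
python3 go.py 0.5363 -0.1385 0.143 3.5
```

```text
wrist_force: [1.0, 0.0, -0.2]
width: 0.0079
t 13.62 pos [0.5186 0.2231 0.0304] w 0.0079 F [ 1.   0.  -0.2] j [ 0.41  0.27 -0.31  0.99 -0.    0.5 ]
rotvec deg [ 0.07 -0.    0.  ] then tx,ty,tz mm [-0.6 -0.2  0.9]
wrist_force: [-0.4, 0.8, 0.4]
width: 0.04
wrist_force: [-0.4, -0.6, -0.7]
width: 0.0401
t 14.53 pos [0.52   0.2235 0.1427] w 0.0401 F [-0.4 -0.6 -0.7] j [ 0.41  0.21 -0.13  1.22  0.    0.34]
rotvec deg [ 0.16  0.24 -0.08] then tx,ty,tz mm [-3.000e-01 -3.623e+02 -5.800e+00]
```

```bash
python3 -m pendant '[{"tx":0,"ty":-0.015,"tz":-0.0006,"wx":0,"wy":0,"wz":0,"grip":0.045},{"tx":0,"ty":-0.039,"tz":-0.0006,"wx":0,"wy":0,"wz":0,"grip":0.045},{"tx":0,"ty":-0.039,"tz":-0.0006,"wx":0,"wy":0,"wz":0,"grip":0.045},{"tx":0,"ty":-0.039,"tz":-0.0006,"wx":0,"wy":0,"wz":0,"grip":0.045},{"tx":0,"ty":-0.039,"tz":-0.0006,"wx":0,"wy":0,"wz":0,"grip":0.045},{"tx":0,"ty":-0.039,"tz":-0.0006,"wx":0,"wy":0,"wz":0,"grip":0.045},{"tx":0,"ty":-0.039,"tz":-0.0006,"wx":0,"wy":0,"wz":0,"grip":0.045},{"tx":0,"ty":-0.039,"tz":-0.0006,"wx":0,"wy":0,"wz":0,"grip":0.045}]' | head -2
python3 -m pendant '[{"tx":0,"ty":-0.039,"tz":-0.0006,"wx":0,"wy":0,"wz":0,"grip":0.045},{"tx":0,"ty":-0.035,"tz":0,"wx":0,"wy":0,"wz":0,"grip":0.045},{"tx":0,"ty":0,"tz":0,"wx":0,"wy":0,"wz":0,"grip":0.045},{"tx":0.02,"ty":0,"tz":0,"wx":0,"wy":0,"wz":0,"grip":0.045},{"tx":0.03,"ty":0,"tz":0,"wx":0,"wy":0,"wz":0,"grip":0.045},{"tx":0,"ty":0,"tz":0,"wx":0,"wy":0,"wz":0,"grip":0.045},{"tx":0,"ty":0,"tz":0,"wx":0,"wy":0,"wz":0,"grip":0.045},{"tx":0,"ty":0,"tz":0,"wx":0,"wy":0,"wz":0,"grip":0.045}]' | head -2
python3 go.py 0.5363 -0.1385 0.036 3.5
python3 - <<'E'
from cell import bot
import cv2,numpy as np
f=bot.get_image('top')['frame'][:,:,::-1];cv2.imwrite('pics/full5.png',f)
a=f[190:280,125:255]
b=bot.get_image('side')['frame'][:,:,::-1][145:270,250:380]
b=cv2.resize(b,(390,375),interpolation=cv2.INTER_CUBIC);a=cv2.resize(a,(390,270),interpolation=cv2.INTER_CUBIC)
cv2.imwrite('pics/d6.png',cv2.convertScaleAbs(np.hstack([np.vstack([a,np.zeros((105,390,3),np.uint8)]),b]),alpha=1.5))
E
```

```text
t: 15.2
ee_pos: [0.5302, -0.0672, 0.1389]
t: 15.87
ee_pos: [0.5354, -0.1386, 0.0907]
t 15.87 pos [ 0.5354 -0.1386  0.0907] w 0.0448 F [0.4 0.6 0.6] j [-0.25  0.22 -0.24  1.11 -0.   -0.31]
rotvec deg [ 0.02 -0.05 -0.01] then tx,ty,tz mm [54.7  0.1  0.9]
```

View pics/d6.png

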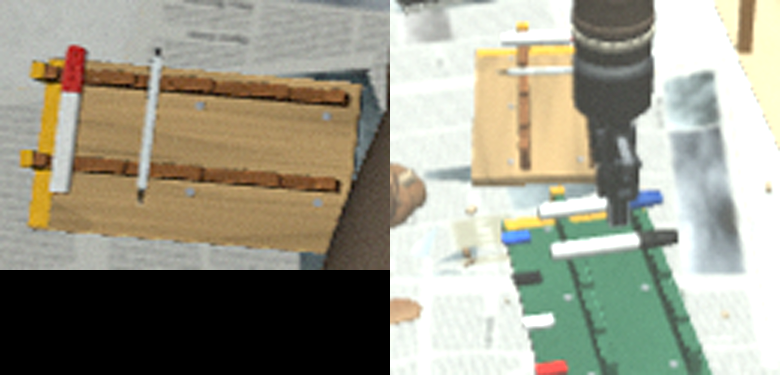

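The pen lies in slot two, crop (157,48) to (140,202), centred. The gripper is over the black marker (side crop (610,243)). Continuing down.

```bash
python3 -m pendant '[{"tx":0.025,"ty":0,"tz":0,"wx":0,"wy":0,"wz":0,"grip":0.045},{"tx":0.02,"ty":0,"tz":0,"wx":0,"wy":0,"wz":0,"grip":0.045},{"tx":0.01,"ty":0,"tz":0,"wx":0,"wy":0,"wz":0,"grip":0.045},{"tx":0,"ty":0,"tz":0,"wx":0,"wy":0,"wz":0,"grip":0.045},{"tx":0,"ty":0,"tz":0,"wx":0,"wy":0,"wz":0,"grip":0.045},{"tx":0,"ty":0,"tz":0,"wx":0,"wy":0,"wz":0,"grip":0.045}]' | tail -2
python3 go.py 0.5363 -0.1385 0.036 3.5
python3 -m pendant '[{"tx":0,"ty":0,"tz":0,"wx":0,"wy":0,"wz":0,"grip":0.01},{"tx":0,"ty":0,"tz":0,"wx":0,"wy":0,"wz":0,"grip":0.01},{"tx":0,"ty":0,"tz":0,"wx":0,"wy":0,"wz":0,"grip":0.01},{"tx":0,"ty":0,"tz":0,"wx":0,"wy":0,"wz":0,"grip":0.01},{"tx":0,"ty":0,"tz":0,"wx":0,"wy":0,"wz":0,"grip":0.01},{"tx":0,"ty":0,"tz":0,"wx":0,"wy":0,"wz":0,"grip":0.01}]' | tail -2
python3 go.py 0.5363 -0.1385 0.036 3.5
```

```text
wrist_force: [0.4, -0.3, 0.6]
width: 0.0449
t 16.47 pos [ 0.5367 -0.1388  0.0369] w 0.0449 F [ 0.4 -0.3  0.6] j [-0.25  0.25 -0.32  1.   -0.   -0.32]
rotvec deg [0.07 0.11 0.04] then tx,ty,tz mm [ 0.9  0.3 -0.4]
wrist_force: [-0.1, 1.0, 5.7]
width: 0.0183
t 16.97 pos [ 0.5366 -0.1389  0.0366] w 0.0183 F [-0.1  1.   5.7] j [-0.25  0.25 -0.32  0.99  0.   -0.32]
rotvec deg [0.05 0.13 0.04] then tx,ty,tz mm [ 0.6  0.4 -0.3]
```

```bash
python3 -m pendant '[{"tx":-0.01,"ty":0,"tz":0,"wx":0,"wy":0,"wz":0,"grip":0.01},{"tx":-0.025,"ty":0,"tz":0,"wx":0,"wy":0,"wz":0,"grip":0.01},{"tx":-0.03,"ty":0,"tz":0,"wx":0,"wy":0,"wz":0,"grip":0.01},{"tx":-0.03,"ty":0,"tz":0,"wx":0,"wy":0,"wz":0,"grip":0.01},{"tx":-0.015,"ty":0,"tz":0,"wx":0,"wy":0,"wz":0,"grip":0.01},{"tx":0,"ty":0,"tz":0,"wx":4.4,"wy":0,"wz":0,"grip":0.01},{"tx":0,"ty":0,"tz":0,"wx":4.4,"wy":0,"wz":0,"grip":0.01},{"tx":0,"ty":0,"tz":0,"wx":0,"wy":0,"wz":0,"grip":0.01}]' | tail -1
python3 go.py 0.513 0.1531 0.143 -5.3
```

```text
width: 0.0186
t 17.63 pos [ 0.5359 -0.1387  0.1464] w 0.0186 F [-0.   0.5 -0.7] j [-0.25  0.19 -0.15  1.23 -0.   -0.16]
rotvec deg [-0.05  0.06  0.01] then tx,ty,tz mm [  3.4 288.4 -49.7]
```

```bash
python3 -m pendant '[{"tx":0,"ty":0.015,"tz":-0.0055,"wx":0,"wy":0,"wz":0,"grip":0.01},{"tx":0,"ty":0.036,"tz":-0.0055,"wx":0,"wy":0,"wz":0,"grip":0.01},{"tx":0,"ty":0.036,"tz":-0.0055,"wx":0,"wy":0,"wz":0,"grip":0.01},{"tx":0,"ty":0.036,"tz":-0.0055,"wx":0,"wy":0,"wz":0,"grip":0.01},{"tx":0,"ty":0.036,"tz":-0.0055,"wx":0,"wy":0,"wz":0,"grip":0.01},{"tx":0,"ty":0.036,"tz":-0.0055,"wx":0,"wy":0,"wz":0,"grip":0.01},{"tx":0,"ty":0.036,"tz":-0.0055,"wx":0,"wy":0,"wz":0,"grip":0.01},{"tx":0,"ty":0.036,"tz":-0.0055,"wx":0,"wy":0,"wz":0,"grip":0.01}]' | head -2
python3 -m pendant '[{"tx":0,"ty":0.0215,"tz":-0.0055,"wx":0,"wy":0,"wz":0,"grip":0.01},{"tx":0,"ty":0,"tz":0,"wx":0,"wy":0,"wz":0,"grip":0.01},{"tx":0,"ty":0,"tz":0,"wx":0,"wy":0,"wz":0,"grip":0.01},{"tx":0,"ty":0,"tz":0,"wx":0,"wy":0,"wz":0,"grip":0.01}]' | head -2
python3 go.py 0.513 0.1531 0.06 -5.3
python3 - <<'E'
from cell import bot
import cv2,numpy as np
f=bot.get_image('side')['frame'][:,:,::-1]
a=f[120:230,230:370]
cv2.imwrite('pics/d7.png',cv2.convertScaleAbs(cv2.resize(a,None,fx=5,fy=5,interpolation=cv2.INTER_CUBIC),alpha=1.5))
E
```

```text
t: 18.3
ee_pos: [0.5157, 0.1329, 0.1455]
t: 18.63
ee_pos: [0.5126, 0.1528, 0.1453]
t 18.63 pos [0.5126 0.1528 0.1453] w 0.0187 F [-1.1  0.3 -1.1] j [ 0.29  0.16 -0.19  1.22 -0.    0.38]
rotvec deg [ 0.13 -0.02  0.04] then tx,ty,tz mm [85.3  0.3  0.3]
```

View pics/d7.png

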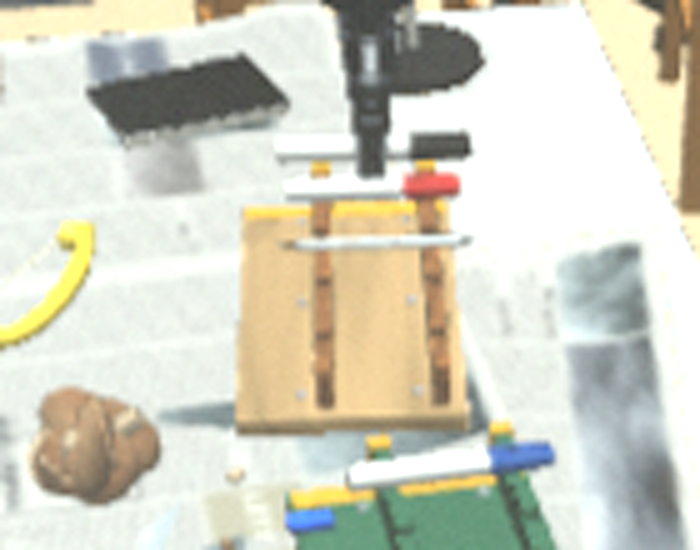

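The black marker is held centred in the gripper, ends at (275,148) and (470,144); red and pen are still in place. Lowering.

```bash
python3 -m pendant '[{"tx":0.01,"ty":0,"tz":0,"wx":0,"wy":0,"wz":0,"grip":0.01},{"tx":0.025,"ty":0,"tz":0,"wx":0,"wy":0,"wz":0,"grip":0.01},{"tx":0.025,"ty":0,"tz":0,"wx":0,"wy":0,"wz":0,"grip":0.01},{"tx":0.02,"ty":0,"tz":0,"wx":0,"wy":0,"wz":0,"grip":0.01},{"tx":0.01,"ty":0,"tz":0,"wx":0,"wy":0,"wz":0,"grip":0.01},{"tx":0,"ty":0,"tz":0,"wx":0,"wy":0,"wz":0,"grip":0.01},{"tx":0,"ty":0,"tz":0,"wx":0,"wy":0,"wz":0,"grip":0.01},{"tx":0,"ty":0,"tz":0,"wx":0,"wy":0,"wz":0,"grip":0.01}]' | tail -2
python3 go.py 0.513 0.1531 0.037 -5.3
```

```text
wrist_force: [0.8, -0.6, 0.2]
width: 0.0184
t 19.35 pos [0.5137 0.153  0.0565] w 0.0184 F [ 0.8 -0.6  0.2] j [ 0.29  0.2  -0.34  1.03 -0.    0.38]
rotvec deg [ 0.03  0.09 -0.03] then tx,ty,tz mm [19.5  0.  -0.7]
```

```bash
python3 -m pendant '[{"tx":0.008,"ty":0,"tz":0,"wx":0,"wy":0,"wz":0,"grip":0.01},{"tx":0.007,"ty":0,"tz":0,"wx":0,"wy":0,"wz":0,"grip":0.01},{"tx":0.0045,"ty":0,"tz":0,"wx":0,"wy":0,"wz":0,"grip":0.01},{"tx":0,"ty":0,"tz":0,"wx":0,"wy":0,"wz":0,"grip":0.01},{"tx":0,"ty":0,"tz":0,"wx":0,"wy":0,"wz":0,"grip":0.01},{"tx":0,"ty":0,"tz":0,"wx":0,"wy":0,"wz":0,"grip":0.01}]' | tail -2
python3 go.py 0.513 0.1531 0.037 -5.3
python3 -m pendant '[{"tx":0,"ty":0,"tz":0,"wx":0,"wy":0,"wz":0,"grip":0.03},{"tx":0,"ty":0,"tz":0,"wx":0,"wy":0,"wz":0,"grip":0.045},{"tx":0,"ty":0,"tz":0,"wx":0,"wy":0,"wz":0,"grip":0.045},{"tx":0,"ty":0,"tz":0,"wx":0,"wy":0,"wz":0,"grip":0.045},{"tx":0,"ty":0,"tz":0,"wx":0,"wy":0,"wz":0,"grip":0.045}]' | tail -2
python3 -m pendant '[{"tx":-0.02,"ty":0,"tz":0,"wx":0,"wy":0,"wz":0,"grip":0.045},{"tx":-0.03,"ty":0,"tz":0,"wx":0,"wy":0,"wz":0,"grip":0.045},{"tx":-0.03,"ty":0,"tz":0,"wx":0,"wy":0,"wz":0,"grip":0.045},{"tx":-0.03,"ty":0,"tz":0,"wx":-4.4,"wy":0,"wz":0,"grip":0.045},{"tx":0,"ty":0,"tz":0,"wx":-4.4,"wy":0,"wz":0,"grip":0.045},{"tx":0,"ty":0,"tz":0,"wx":0,"wy":0,"wz":0,"grip":0.045}]' | tail -2
python3 go.py 0.532 -0.068 0.143 3.5
```

```text
wrist_force: [-1.4, -0.4, 5.1]
width: 0.0187
t 19.85 pos [0.5132 0.1534 0.0363] w 0.0187 F [-1.4 -0.4  5.1] j [ 0.29  0.22 -0.37  0.99  0.    0.38]
rotvec deg [ 0.07  0.06 -0.03] then tx,ty,tz mm [-0.7 -0.3 -0.2]
wrist_force: [-0.3, 0.5, 0.2]
width: 0.0448
wrist_force: [-0.6, 0.6, -0.8]
width: 0.0453
t 20.77 pos [0.5141 0.1535 0.1479] w 0.0453 F [-0.6  0.6 -0.8] j [ 0.29  0.16 -0.19  1.22 -0.    0.23]
rotvec deg [ 0.17  0.22 -0.05] then tx,ty,tz mm [   4.9 -222.2    4.4]
```

```bash
python3 -m pendant '[{"tx":0,"ty":-0.015,"tz":0.0006,"wx":0,"wy":0,"wz":0,"grip":0.045},{"tx":0,"ty":-0.036,"tz":0.0006,"wx":0,"wy":0,"wz":0,"grip":0.045},{"tx":0,"ty":-0.036,"tz":0.0006,"wx":0,"wy":0,"wz":0,"grip":0.045},{"tx":0,"ty":-0.036,"tz":0.0006,"wx":0,"wy":0,"wz":0,"grip":0.045},{"tx":0,"ty":-0.036,"tz":0.0006,"wx":0,"wy":0,"wz":0,"grip":0.045},{"tx":0,"ty":-0.036,"tz":0.0006,"wx":0,"wy":0,"wz":0,"grip":0.045},{"tx":0,"ty":-0.027,"tz":0.0006,"wx":0,"wy":0,"wz":0,"grip":0.045},{"tx":0,"ty":0,"tz":0,"wx":0,"wy":0,"wz":0,"grip":0.045}]' | head -2
python3 -m pendant '[{"tx":0.02,"ty":0,"tz":0,"wx":0,"wy":0,"wz":0,"grip":0.045},{"tx":0.03,"ty":0,"tz":0,"wx":0,"wy":0,"wz":0,"grip":0.045},{"tx":0,"ty":0,"tz":0,"wx":0,"wy":0,"wz":0,"grip":0.045},{"tx":0,"ty":0,"tz":0,"wx":0,"wy":0,"wz":0,"grip":0.045},{"tx":0,"ty":0,"tz":0,"wx":0,"wy":0,"wz":0,"grip":0.045}]' | head -2
python3 go.py 0.532 -0.068 0.036 3.5
```

```text
t: 21.43
ee_pos: [0.5302, -0.0723, 0.1443]
t: 21.85
ee_pos: [0.5307, -0.0678, 0.0963]
t 21.85 pos [ 0.5307 -0.0678  0.0963] w 0.0449 F [ 0.8 -0.4  0.1] j [-0.13  0.18 -0.27  1.12  0.   -0.19]
rotvec deg [ 0.04 -0.04 -0.01] then tx,ty,tz mm [60.3 -0.3  1.3]
```

```bash
python3 -m pendant '[{"tx":0.025,"ty":0,"tz":0.001,"wx":0,"wy":0,"wz":0,"grip":0.045},{"tx":0.02,"ty":0,"tz":0,"wx":0,"wy":0,"wz":0,"grip":0.045},{"tx":0.015,"ty":0,"tz":0,"wx":0,"wy":0,"wz":0,"grip":0.045},{"tx":0,"ty":0,"tz":0,"wx":0,"wy":0,"wz":0,"grip":0.045},{"tx":0,"ty":0,"tz":0,"wx":0,"wy":0,"wz":0,"grip":0.045},{"tx":0,"ty":0,"tz":0,"wx":0,"wy":0,"wz":0,"grip":0.045}]' | tail -2
python3 go.py 0.532 -0.068 0.036 3.5
python3 -m pendant '[{"tx":0,"ty":0,"tz":0,"wx":0,"wy":0,"wz":0,"grip":0.01},{"tx":0,"ty":0,"tz":0,"wx":0,"wy":0,"wz":0,"grip":0.01},{"tx":0,"ty":0,"tz":0,"wx":0,"wy":0,"wz":0,"grip":0.01},{"tx":0,"ty":0,"tz":0,"wx":0,"wy":0,"wz":0,"grip":0.01},{"tx":0,"ty":0,"tz":0,"wx":0,"wy":0,"wz":0,"grip":0.01},{"tx":0,"ty":0,"tz":0,"wx":0,"wy":0,"wz":0,"grip":0.01}]' | tail -2
python3 -m pendant '[{"tx":-0.01,"ty":0,"tz":0,"wx":0,"wy":0,"wz":0,"grip":0.01},{"tx":-0.025,"ty":0,"tz":0,"wx":0,"wy":0,"wz":0,"grip":0.01},{"tx":-0.03,"ty":0,"tz":0,"wx":0,"wy":0,"wz":0,"grip":0.01},{"tx":-0.03,"ty":0,"tz":0,"wx":0,"wy":0,"wz":0,"grip":0.01},{"tx":-0.015,"ty":0,"tz":0,"wx":0,"wy":0,"wz":0,"grip":0.01},{"tx":0,"ty":0,"tz":0,"wx":4.4,"wy":0,"wz":0,"grip":0.01},{"tx":0,"ty":0,"tz":0,"wx":4.4,"wy":0,"wz":0,"grip":0.01},{"tx":0,"ty":0,"tz":0,"wx":0,"wy":0,"wz":0,"grip":0.01}]' | tail -1
python3 go.py 0.5065 0.0834 0.143 -5.3
```

```text
wrist_force: [0.9, 0.3, -0.2]
width: 0.0451
t 22.35 pos [ 0.533  -0.068   0.0377] w 0.0451 F [ 0.9  0.3 -0.2] j [-0.13  0.22 -0.36  0.99 -0.   -0.19]
rotvec deg [0.06 0.14 0.03] then tx,ty,tz mm [ 1.7  0.1 -1. ]
wrist_force: [-1.1, 0.6, 6.6]
width: 0.0183
width: 0.0185
t 23.52 pos [ 0.532  -0.0681  0.1471] w 0.0185 F [-0.  -0.5 -0.4] j [-0.13  0.16 -0.19  1.22 -0.   -0.03]
rotvec deg [-0.05  0.08  0.01] then tx,ty,tz mm [  4.1 148.5 -39.4]
```

```bash
python3 -m pendant '[{"tx":0,"ty":0.015,"tz":-0.0079,"wx":0,"wy":0,"wz":0,"grip":0.01},{"tx":0,"ty":0.036,"tz":-0.0079,"wx":0,"wy":0,"wz":0,"grip":0.01},{"tx":0,"ty":0.036,"tz":-0.0079,"wx":0,"wy":0,"wz":0,"grip":0.01},{"tx":0,"ty":0.036,"tz":-0.0079,"wx":0,"wy":0,"wz":0,"grip":0.01},{"tx":0,"ty":0.0255,"tz":-0.0079,"wx":0,"wy":0,"wz":0,"grip":0.01},{"tx":0,"ty":0,"tz":0,"wx":0,"wy":0,"wz":0,"grip":0.01},{"tx":0,"ty":0,"tz":0,"wx":0,"wy":0,"wz":0,"grip":0.01},{"tx":0,"ty":0,"tz":0,"wx":0,"wy":0,"wz":0,"grip":0.01}]' | head -2
python3 -m pendant '[{"tx":0.02,"ty":0,"tz":0,"wx":0,"wy":0,"wz":0,"grip":0.01},{"tx":0.025,"ty":0,"tz":0,"wx":0,"wy":0,"wz":0,"grip":0.01},{"tx":0.02,"ty":0,"tz":0,"wx":0,"wy":0,"wz":0,"grip":0.01},{"tx":0,"ty":0,"tz":0,"wx":0,"wy":0,"wz":0,"grip":0.01},{"tx":0,"ty":0,"tz":0,"wx":0,"wy":0,"wz":0,"grip":0.01},{"tx":0,"ty":0,"tz":0,"wx":0,"wy":0,"wz":0,"grip":0.01}]' | head -2
python3 go.py 0.5065 0.0834 0.037 -5.3
python3 - <<'E'
from cell import bot
import cv2,numpy as np
f=bot.get_image('side')['frame'][:,:,::-1]
a=f[120:230,230:370]
cv2.imwrite('pics/d8.png',cv2.convertScaleAbs(cv2.resize(a,None,fx=5,fy=5,interpolation=cv2.INTER_CUBIC),alpha=1.5))
E
```

```text
t: 24.18
ee_pos: [0.506, 0.0832, 0.146]
t: 24.68
ee_pos: [0.5067, 0.0827, 0.0819]
t 24.68 pos [0.5067 0.0827 0.0819] w 0.0186 F [ 0.6 -0.6 -0. ] j [ 0.16  0.15 -0.35  1.08 -0.    0.25]
rotvec deg [-0.    0.05 -0.01] then tx,ty,tz mm [44.9  0.7 -0.3]
```

View pics/d8.png

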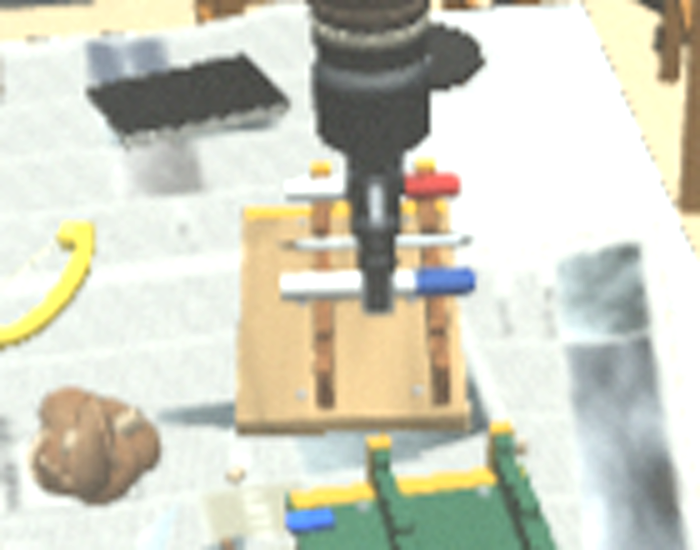

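The blue marker is held with ends at (280,285) and (474,279), centred, and hides slot three from this view. Lowering into the last slot.

```bash
python3 -m pendant '[{"tx":0.02,"ty":0.0005,"tz":0,"wx":0,"wy":0,"wz":0,"grip":0.01},{"tx":0.012,"ty":0,"tz":0,"wx":0,"wy":0,"wz":0,"grip":0.01},{"tx":0.008,"ty":0,"tz":0,"wx":0,"wy":0,"wz":0,"grip":0.01},{"tx":0.005,"ty":0,"tz":0,"wx":0,"wy":0,"wz":0,"grip":0.01},{"tx":0,"ty":0,"tz":0,"wx":0,"wy":0,"wz":0,"grip":0.01},{"tx":0,"ty":0,"tz":0,"wx":0,"wy":0,"wz":0,"grip":0.01},{"tx":0,"ty":0,"tz":0,"wx":0,"wy":0,"wz":0,"grip":0.01}]' | tail -2
python3 go.py 0.5065 0.0834 0.037 -5.3
```

```text
wrist_force: [-2.1, -0.8, 6.3]
width: 0.0187
t 25.32 pos [0.5069 0.0839 0.0374] w 0.0187 F [-2.1 -0.8  6.3] j [ 0.16  0.18 -0.41  0.98 -0.    0.26]
rotvec deg [ 0.06  0.11 -0.02] then tx,ty,tz mm [ 0.4 -0.6 -0.3]
```

Seated (6 N). I'll open, lift, back away towards the base and look.

```bash
python3 -m pendant '[{"tx":0,"ty":0,"tz":0,"wx":0,"wy":0,"wz":0,"grip":0.03},{"tx":0,"ty":0,"tz":0,"wx":0,"wy":0,"wz":0,"grip":0.045},{"tx":0,"ty":0,"tz":0,"wx":0,"wy":0,"wz":0,"grip":0.045},{"tx":0,"ty":0,"tz":0,"wx":0,"wy":0,"wz":0,"grip":0.045},{"tx":0,"ty":0,"tz":0,"wx":0,"wy":0,"wz":0,"grip":0.045}]' | tail -2
python3 -m pendant '[{"tx":-0.02,"ty":0,"tz":0,"wx":0,"wy":0,"wz":0,"grip":0.045},{"tx":-0.03,"ty":0,"tz":0,"wx":0,"wy":0,"wz":0,"grip":0.045},{"tx":-0.035,"ty":0,"tz":0,"wx":0,"wy":0,"wz":0,"grip":0.045},{"tx":-0.035,"ty":0,"tz":0,"wx":0,"wy":0,"wz":0,"grip":0.045},{"tx":-0.02,"ty":-0.03,"tz":-0.02,"wx":0,"wy":0,"wz":0,"grip":0.045},{"tx":0,"ty":-0.036,"tz":-0.02,"wx":0,"wy":0,"wz":0,"grip":0.045},{"tx":0,"ty":-0.036,"tz":-0.02,"wx":0,"wy":0,"wz":0,"grip":0.045},{"tx":0,"ty":-0.036,"tz":-0.02,"wx":0,"wy":0,"wz":0,"grip":0.045}]' | head -2
python3 -m pendant '[{"tx":0,"ty":-0.036,"tz":-0.02,"wx":0,"wy":0,"wz":0,"grip":0.045},{"tx":0,"ty":-0.036,"tz":-0.02,"wx":0,"wy":0,"wz":0,"grip":0.045},{"tx":0,"ty":-0.036,"tz":-0.02,"wx":0,"wy":0,"wz":0,"grip":0.045},{"tx":0,"ty":-0.036,"tz":-0.02,"wx":0,"wy":0,"wz":0,"grip":0.045},{"tx":0,"ty":-0.02,"tz":-0.01,"wx":0,"wy":0,"wz":0,"grip":0.045},{"tx":0,"ty":0,"tz":0,"wx":0,"wy":0,"wz":0,"grip":0.045},{"tx":0,"ty":0,"tz":0,"wx":0,"wy":0,"wz":0,"grip":0.045}]' | head -2
python3 - <<'E'
from cell import bot
import cv2,numpy as np
f=bot.get_image('top')['frame'][:,:,::-1];cv2.imwrite('pics/fulltop9.png',f)
g=bot.get_image('side')['frame'][:,:,::-1]
a=cv2.resize(f[190:280,125:255],(780,540),interpolation=cv2.INTER_CUBIC)
cv2.imwrite('pics/d9.png',cv2.convertScaleAbs(a,alpha=1.5))
cv2.imwrite('pics/d10.png',cv2.convertScaleAbs(cv2.resize(g[120:240,230:370],(700,600),interpolation=cv2.INTER_CUBIC),alpha=1.5))
E
```

```text
wrist_force: [-0.3, 0.4, 0.4]
width: 0.0448
t: 26.4
ee_pos: [0.413, -0.0471, 0.1763]
t: 26.98
ee_pos: [0.3086, -0.2021, 0.1759]
```

View pics/d9.png

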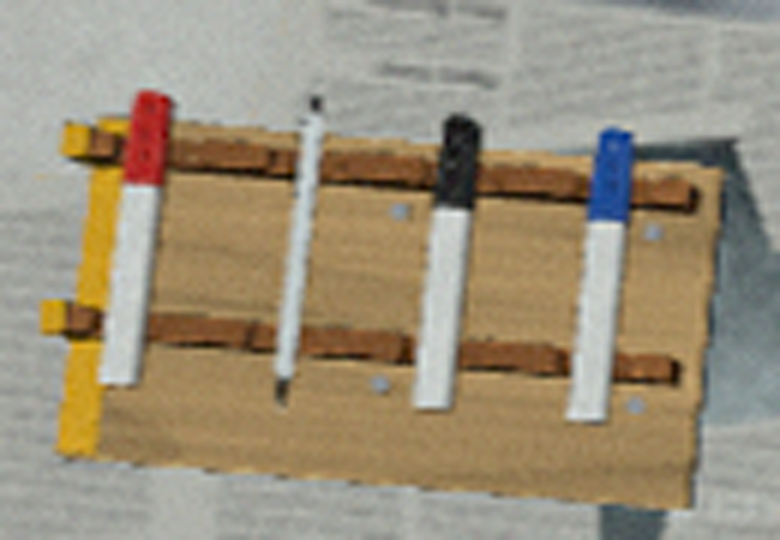

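View pics/d10.png

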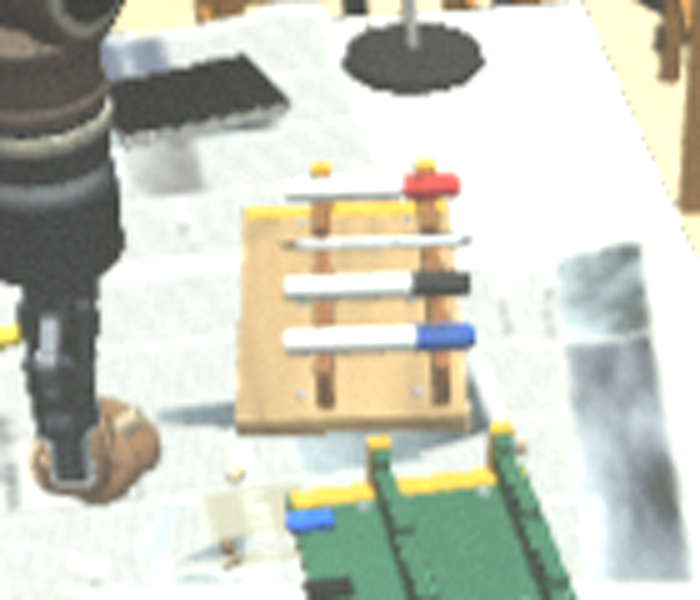

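Top view: red, pen, black, blue run from the yellow end, each in its own slot across both rails, and the gripper is clear. One numeric check, then hand in.

Run:
```python
import numpy as np
from h import *
from cell import bot
th=np.radians(-5.3);R=np.array([[np.cos(th),-np.sin(th)],[np.sin(th),np.cos(th)]]);ok=True
for n,z,a,b,y in(('red',.052,(154,92),(118,384),105),('pen',.0465,(316,96),(280,406),35),('black',.052,(461,116),(432,409),-35),('blue',.052,(617,129),(586,421),-105)):
    e=[R.T@(cast((125-.5+u/6,190-.5+v/6),z)-[.5165,.188])*1000 for u,v in(a,b)];m=(e[0]+e[1])/2
    print(n,np.round(m,1),np.round(e,1).tolist()); ok&=abs(m[0])<8 and abs(m[1]-y)<8
s=bot.observe();print(ok,s['t'],s['ee_pos'])
if ok: print(bot.sign_off())
```

```text
red [ -0.9 107.9] [[65.5, 107.9], [-67.2, 107.8]]
pen [-0.4 36.5] [[70.3, 36.6], [-71.1, 36.5]]
black [ -0.9 -32.4] [[65.5, -31.6], [-67.3, -33.2]]
blue [  -1.  -102.3] [[65.1, -102.5], [-67.2, -102.2]]
True 27.0833 [ 0.30944643 -0.20095892  0.17582374]
the job is handed in; nothing more can be done
None
```

All four are in the wooden rack in reverse order, and I handed the job in at t = 27.1 s of the 96 s allowed. From the wooden rack's yellow end the row now reads red, pen, black, blue. In the green rack it read blue, black, pen, red.

The last pictures, from both cameras, show each one lying in its own slot across both rails, with the gripper clear of everything. Measured in the top view, each is centred across the rails to about 1 mm and sits within about 3 mm of its slot centre. The calibration is only good to about 2 mm.

The wrist force never read above about 7 N. I only saw it at the end of each move, so brief peaks in between would not show. No check failed. The gripper read 8 mm on the pen against the listed 11 mm width, but the pen stayed level in the grip and ended up straight in its slot.

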